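# Draw the drilling shuttle out and release its clamp

### The arm

A 6-joint arm with a two-finger parallel gripper is mounted at the origin on a cart in front of the work surface, level with it; the furniture and walls round the work are solid. World frame = base frame: x ahead of the robot, y to its left, z up, the work surface at z = 0. Lengths are in m, angles in rad, forces in N, time in s.
With the tool pointing down it reaches from about 0.275 to 0.825 m from the base axis. Payload 5.2 kg.
Tool frame: the origin (TCP) lies between the finger pads, 19 mm behind the fingertips; this is the grasp point; z points along the fingers, y is the line along which they close (so a half turn about z gives the same grasp; the last joint's range is limited). The gripper opens to 93 mm and grips with 3 to 60 N. Pads are 15 mm wide; open, the fingers measure 128 mm over their backs; the gripper's body (75 mm by 188 mm) begins 65 mm behind the grasp point.
Start: joints at [-1.467, 0.259, 1.535, -0, 1.348, -0.203], TCP at [0.166, -0.524, 0.237] pointing down, gripper open.
Joint ranges: [-3.14, 3.14], [-0.91, 2.08], [0.19, 2.58], [-1.22, 4.36], [0.22, 2.71], [-3.12, 3.12]. Speed limits (rad/s): [2.57, 2.57, 3.14, 3.14, 3.14, 3.14].

### API

Orientations are given as a unit quaternion [w, x, y, z].
In Python, from station import r, cam, job, status gives the robot as it stands (r), with the cameras (cam), the job (job) and the readings (status).
- The arm moves only by the tool advance, called after "Request:" by a JSON object that holds its "op" and its "data". Schema: {"type":"object","properties":{"steps":{"type":"object","properties":{"increments":{"type":"array","items":{"type":"array","items":{"type":"number"},"minItems":6,"maxItems":6},"minItems":1,"maxItems":10}},"additionalProperties":false,"required":["increments"]},"finger_gap":{"type":"number"},"clamp_n":{"type":"number"},"only":{"type":"string"},"quiet":{"type":"boolean"},"lines":{"type":"string"}},"required":["steps"],"additionalProperties":false}. steps is an object whose key "increments" holds a list of rows, 1 to 10 of them, each of 6 numbers: dx, dy, dz in shares of 0.75 m (1.0 is 0.75 m), then a rotation vector rx, ry, rz in normalised numbers (1 is 2 rad); each row is the pose to reach, as a shift and turn from the pose commanded when the call began, along the tool's axes at that moment; what a row does not reach only later rows make up. A row lasts 1/8 s, in which the tool goes at most 0.0625 m and 0.188 rad, less where a joint would pass 70% of its speed; a pose out of reach is approached as far as the arm can. finger_gap is the finger opening in m, set as the call begins (left out keeps the last). The fingers move at their own pace and stop on an object; clamp_n is the grip in N (left out, the last holds). Time passes only in rows, so rows that do not move let the fingers close. The tool returns the time, the measured TCP pose, the force, the opening and the grip force at its end. only (a regular expression) keeps the lines of the reply that match it, lines (a string "A,B") keeps lines A to B, and quiet returns only ok. Shift and turn numbers lie between -1 and 1, and a call with a number outside is refused. Input that does not fit is refused with a message, and nothing moves.
- status.read_state(): the state, without advancing time (a new reading comes with each control period).
- cam.get_image(name): name is "side" or "top"; returns a dict with "frame" (420x560x3 uint8, red, green, blue), "fx", "fy", "cx", "cy" (pixels), "R" (3x3) and "t" (3): a world point X has camera coordinates R X + t. Camera axes: x right, y down, z forward; pixel columns grow to the right and rows downward; lengths in m; the calibration is good to about 2 mm. A picture is of the moment at which its call begins. There is no depth.
- job.job_done(): hands the job in; it is judged then, once.
The state is a dict: "time": time; "joint_positions": joint angles; "joint_vel": joint speeds; "effort": joint torques, N m; "tool_pos": TCP position; "ee_rot": TCP orientation; "ft_force": force on the tool from outside, world axes, zero at the start; "ft_torque": the same for the moment, N m; "opening": finger opening in m; "gripper_force": force on a finger pad.
Only numpy, scipy, OpenCV 4.12 (cv2) and the standard library are available. Lean on these libraries where they do the work, as an engineer would, in place of code of your own. Each camera call takes 0.05 s, during which the arm holds its last target. There are 200 camera calls.

### The job

The holes are drilled, so get the part ready to take out of the shuttle jig: hook a fingertip behind the red lip of the shuttle and draw it out along its rails as far as the front stop, and only then push the red clamp lever back toward the lip until it is fully open. Only hook and push, with nothing pinched or lifted, do not touch the lever while the shuttle is still in, and leave the blanks and tools lying round it undisturbed.

Things in the scene. Friction and masses are not known exactly. Their poses are not given: they have to be found in the camera images.
- jig_bed: Plywood bed of a shuttle drilling jig, fixed to the table, 210x300x15 mm, with two rails along its y. Origin on the table under the middle of the home position; y from -135 to +165 mm. A dark steel drill bridge, top 148 mm high, spans y -98 to -12, x +-101. Its +y axis is the way the shuttle draws out. Yaw varies.
- shuttle (a joint): Travel of the aluminium shuttle along the bed's +y, m: 0 fully home under the bridge, 0.120 at the front stop (a solid stop). Slides with about 3 to 6 N of friction plus some damping and stays where left. Its deck is 40 mm above the table, 150 mm wide, up to 125 mm from the bed origin (at home), then a tongue 110 mm wide to the lip.
- lip_top (a point): Middle of the top edge of the lip, 68 mm above the table; moves with the shuttle, at y = 212.5 mm of the bed when home. Axes as the bed's.
- pull_lip: Red upturned pull lip at the outer end of the shuttle's tongue: 110 mm wide (x), 5 mm thick (y), standing 28 mm above the 40 mm high deck. Origin 34 mm below point lip_top. Behind it (-y) the deck is bare for 90 mm, up to the plywood sled (58 mm high); the clamp's foot is 102 mm and its tall handle 115 mm behind the lip.
- jig_lever (a joint): Lever of the toggle clamp on the shuttle, rad: 0 clamped (handle nearly upright), 0.785 fully open (a solid stop), handle leaning 45 deg further toward the lip. Hinge along x at shuttle y = 65 mm, 86.5 mm above the table. About 0.15 N m of friction; stays where left. While the shuttle is home the bridge blocks it after about 0.04 rad.
- handle (a point): Point inside the red handle of the clamp lever, on its axis: at y = 80 mm, z = 180 mm when closed and the shuttle is home; turns and moves with the lever. Handle 23 mm thick, 85 mm long, its top 30 mm above this point, lower end 55 mm below; it leans 7 deg toward +y when closed. Axes as the bed's when closed. Nothing stands within 60 mm behind it (-y) above 130 mm, nor beside it.
- blank1: loose wooden blank 45x90x19 mm lying flat, one of two waiting right of the jig; origin under its centre
- blank2: the second loose wooden blank 45x90x19 mm; origin under its centre
- tape: yellow tape measure 36x80x64 mm standing right of the jig; origin under its centre
- pliers: pliers with dark red grips, 61x197x15 mm, lying at the right; origin under the centre
- dowel: loose piece of dowel stock 16x120x16 mm at the near edge; origin under its centre

How it is judged:
On the way, in this order (a step that is already met when the one before it is completed fails the run):
1. the shuttle is being drawn out by its lip (contact force between the fingers and pull_lip above 1 N and value of joint shuttle between 0.035 and 0.105 m), for 0.1 s.
2. the shuttle is at its front stop, the clamp still closed (value of joint shuttle above 0.113 m and value of joint jig_lever below 0.1 rad), for 0.2 s.
3. the clamp lever is pushed fully open (value of joint shuttle above 0.112 m and value of joint jig_lever above 0.7 rad), for 0.2 s.
At the end, for the whole second after the job is handed in: The shuttle stands within 8 mm of its front stop, the clamp lever is within about 5 degrees of fully open, both are at rest, and every blank and tool lies within 30 mm of where it started (all of step 3 and velocity of joint shuttle below 0.01 m/s and velocity of joint jig_lever below 0.05 rad/s and distance of each of blank1, blank2, tape, pliers, dowel from where it was at the start of the episode below 0.03 m); the robot touches nothing.
It fails at once if the lip is pinched between the fingers (TCP in the lip's own plane, within 5 mm, while the fingers bear on it) (contact force between the fingers and pull_lip above 2 N and y of the grasp point in the frame of lip_top between -0.005 and 0.005 m).
It fails at once if the lever's handle is pinched between the fingers (TCP within 6 mm of the handle's mid-plane while the fingers bear on it) (contact force between the fingers and jig_lever above 2 N and y of the grasp point in the frame of handle between -0.006 and 0.006 m).
It fails at once if the lever is touched or moved before the shuttle is out (value of joint shuttle below 0.1 m and (contact force between the fingers and jig_lever above 1.5 N or value of joint jig_lever above 0.1 rad)).
It fails at once if a blank or tool lying about is moved or lifted (distance of any of blank1, blank2, tape, pliers, dowel from where it was at the start of the episode above 0.03 m).
It also fails if it takes over 48 s, if anything falls off the work surface, if the arm or the gripper's body presses on something with over 40 N, if the wrist force passes 120 N, or if a joint passes its speed limit or range.

## Working session

There is one attempt and no reset: what is moved stays moved. The work goes in short steps, Python scripts to look and compute and a tool call to move; the robot and the scene stay as the last step left them, time stands still between calls to the robot, and variables do not carry over. Pictures are saved under pics/ and viewed, at most 10 in all, crops included, and the job is handed in when it is done.

```bash
ls; mkdir -p pics; python3 - <<'E'
from station import r, cam, job, status
import cv2,pickle
d={}
for n in("top","side"):
    im=cam.get_image(n); d[n]=im; cv2.imwrite(f"pics/{n}0.png",im["frame"][:,:,::-1])
    print(n,im["fx"],im["cx"],im["cy"],im["R"],im["t"])
pickle.dump(d,open("im0.pkl","wb"))
s=status.read_state();print(s["tool_pos"],s["ee_rot"],s["time"],s["opening"])
E
```

```text
pics
station.py
top 478.2950861742296 273.82954798660444 218.3747687406505 [[ 2.41346356e-02 -9.99708459e-01 -7.19051479e-04]
 [-9.83228721e-01 -2.36067141e-02 -1.80842490e-01]
 [ 1.80772793e-01  5.07155966e-03 -9.83511808e-01]] [-0.1094728   0.54624952  1.27530463]
side 444.743236603717 285.18756681192957 217.7891742966726 [[ 0.96889364 -0.2473277   0.00860951]
 [-0.08176249 -0.35274827 -0.93213923]
 [ 0.23358084  0.90243984 -0.36199769]] [-0.53486469  0.11408318  1.19720281]
[ 0.16609356 -0.5238465   0.23669837] [-8.24890214e-04  9.88259190e-01  1.52784456e-01  5.68797199e-05] 0.1 0.09312594508783542
```

View pics/top0.png

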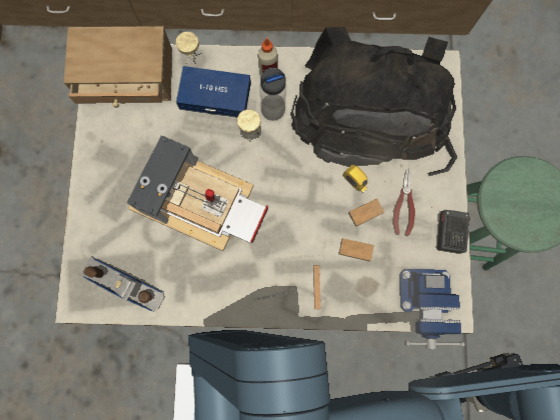

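View pics/side0.png

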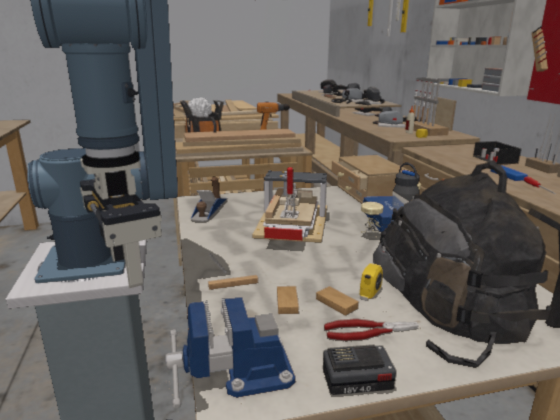

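The top view shows the red lip from about (268,206) to (252,241) and the handle at (210,196). The side view shows the lip at (285,234) and the upright handle at (290,182). Next I'll segment the red areas.

```bash
cat > h.py <<'E'
import numpy as np,cv2
def P(im): 
    K=np.array([[im["fx"],0,im["cx"]],[0,im["fy"],im["cy"]],[0,0,1]]); return K@np.c_[im["R"],im["t"]]
def ray(im,u,v,z):
    c=-im["R"].T@im["t"]; d=im["R"].T@np.array([(u-im["cx"])/im["fx"],(v-im["cy"])/im["fy"],1]); return c+d*(z-c[2])/d[2]
def tri(a,b,pa,pb):
    X=cv2.triangulatePoints(P(a),P(b),np.array(pa,float).reshape(2,1),np.array(pb,float).reshape(2,1)); return (X[:3]/X[3]).ravel()
def red(im):
    h=cv2.cvtColor(im["frame"],cv2.COLOR_RGB2HSV); m=((h[...,0]<8)|(h[...,0]>172))&(h[...,1]>150)&(h[...,2]>70)
    n,l,s,c=cv2.connectedComponentsWithStats(m.astype(np.uint8)); return [(s[i],l==i) for i in range(1,n) if s[i][4]>15]
E
python3 - <<'E'
from h import *
import pickle
d=pickle.load(open("im0.pkl","rb"))
for n in d:
    im=d[n]; print(n,"cam",-im["R"].T@im["t"])
    for s,m in red(im):
        if 180<s[0]<330 and s[1]<260:
            p=np.argwhere(m)[:,::-1].astype(np.int32); print(s,cv2.minAreaRect(p),cv2.boxPoints(cv2.minAreaRect(p)).round(1).tolist())
a=cv2.resize(d["top"]["frame"][130:260,120:280],None,fx=4.6,fy=4.6,interpolation=2)
b=cv2.resize(d["side"]["frame"][155:260,230:350],None,fx=5,fy=5,interpolation=2)
cv2.imwrite("pics/a.png",a[:,:,::-1]);cv2.imwrite("pics/b.png",b[:,:,::-1])
E
```

```text
top cam [ 0.30918992 -0.10301351  1.35298357]
[206 189   8  13  71] ((209.5, 195.0), (12.0, 7.0), 90.0) [[206.0, 189.0], [213.0, 189.0], [213.0, 201.0], [206.0, 201.0]]
[251 206  17  36  59] ((259.0927734375, 223.54124450683594), (1.624553918838501, 38.481624603271484), 23.96249008178711) [[250.5, 240.8000030517578], [266.20001220703125, 205.60000610351562], [267.6000061035156, 206.3000030517578], [252.0, 241.5]]
side cam [ 0.24791109 -1.17244773  0.54433097]
[287 167   6  27 138] ((289.5, 180.0), (26.0, 5.0), 90.0) [[287.0, 167.0], [292.0, 167.0], [292.0, 193.0], [287.0, 193.0]]
[264 227  38  13 366] ((282.84832763671875, 233.66802978515625), (37.11965560913086, 10.411611557006836), 5.19442892074585) [[263.8999938964844, 237.1999969482422], [264.79998779296875, 226.8000030517578], [301.79998779296875, 230.1999969482422], [300.8999938964844, 240.5]]
```

View pics/a.png

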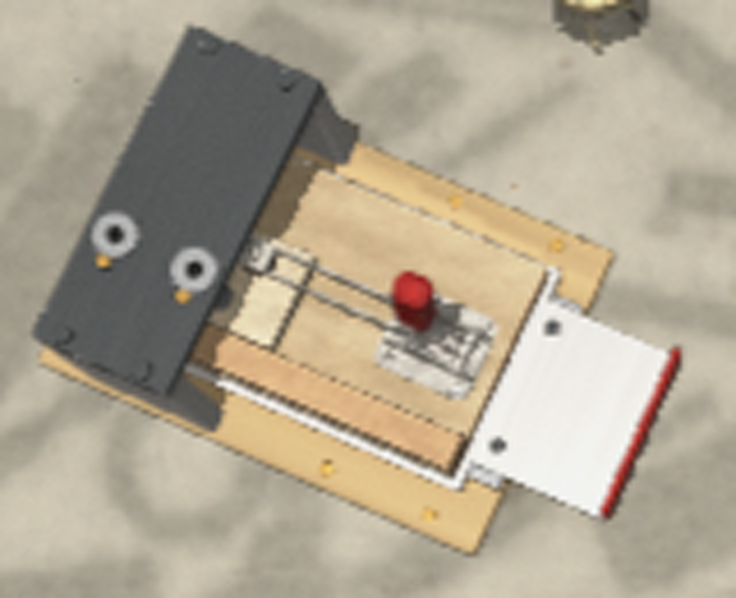

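View pics/b.png

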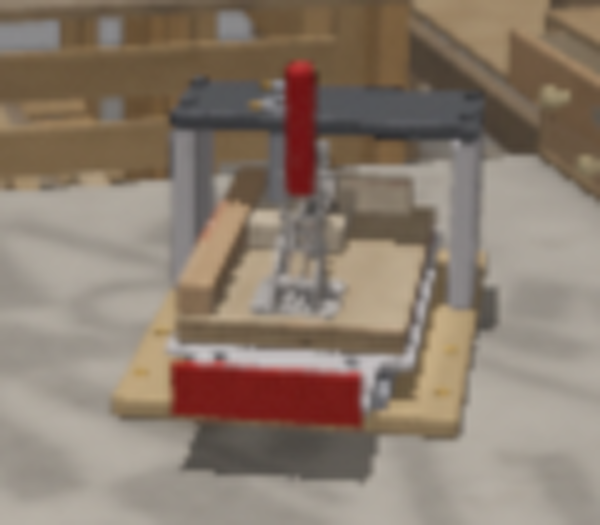

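The crops show the lip's top edge running (267,206)–(252,241.5) in top and (264.8,227.4)–(302,229.8) in side. The handle top is at (209,191) in top and (290,167) in side.

```bash
python3 - <<'E'
from h import *
import pickle
from scipy.spatial.transform import Rotation as R
d=pickle.load(open("im0.pkl","rb")); t,s=d["top"],d["side"]
A=tri(t,s,(267.2,206.1),(302,229.8)); B=tri(t,s,(251.5,241.5),(264.8,227.4))
print("ends",A,B,np.linalg.norm(A-B))
H=tri(t,s,(209.3,191.5),(289.8,167.5)); print("handletop",H)
# rays at z=.068
A=ray(t,267.0,206.1,.068);B=ray(t,251.3,241.5,.068);print(A,B,np.linalg.norm(A-B))
print("side ray",ray(s,302,229.8,.068),ray(s,264.8,227.4,.068))
e=(A-B)[:2]/np.linalg.norm((A-B)[:2]); yb=np.array([e[1],-e[0]]); M=(A+B)[:2]/2
print("mid",M,"y axis",yb,"yaw",np.degrees(np.arctan2(yb[1],yb[0])))
print("handle top pred, closed home", M+yb*(0.080+.03*np.sin(.122)-.2125),"ray z.21",ray(t,209.5,192,.21))
print(R.from_quat(np.r_[-8.2489e-4,.988259,.152784,5.7e-5][[1,2,3,0]]).as_matrix())
E
```

```text
ends [ 0.57995166 -0.07732908  0.0648478 ] [ 0.48156695 -0.0374643   0.06513313] 0.10615476163714227
handletop [0.58196213 0.06353146 0.20717554]
[ 0.5791686  -0.07682161  0.068     ] [ 0.48026378 -0.03693927  0.068     ] 0.10664316627388849
side ray [ 0.57790414 -0.08449781  0.068     ] [ 0.48125873 -0.04410971  0.068     ]
mid [ 0.52971619 -0.05688044] y axis [-0.37397931 -0.92743705] yaw -111.9612421178096
handle top pred, closed home [0.57790308 0.06261896] ray z.21 [0.5812973  0.06234632 0.21      ]
[[ 9.53314068e-01  3.01980576e-01 -1.39398533e-04]
 [ 3.01980387e-01 -9.53312714e-01  1.64782816e-03]
 [ 3.64721701e-04 -1.61299339e-03 -9.99998633e-01]]
```

```bash
cat > go.py <<'E'
# go.py x y z : shift (tool axes) to bed point: x,y from home lip middle, z = TCP height ; x tool -> -bed y
import sys,numpy as np
from scipy.spatial.transform import Rotation as R
from station import r, cam, job, status
M=np.array([.5297,-.0569]); yb=np.array([-.374,-.9274]); xb=np.array([.9274,-.374])
def show(*t):
    s=status.read_state(); q=np.array(s["ee_rot"]); T=R.from_quat(q[[1,2,3,0]]); p=np.array(s["tool_pos"])
    W=R.from_matrix(np.array([[-yb[0],xb[0],0],[-yb[1],xb[1],0],[0,0,-1]]))
    v=p[:2]-M; print("bed",np.r_[v@xb,v@yb,p[2]].round(4),"F",np.round(s["ft_force"],1),"t",s["time"])
    for b in t:
        g=np.r_[M+b[0]*xb+b[1]*yb,b[2]]; print(b,(T.inv().apply(g-p)).round(4),(T.inv()*W).as_rotvec().round(3))
if __name__=="__main__":
    a=list(map(float,sys.argv[1:])); show(*[a[i:i+3] for i in range(0,len(a),3)])
E
python3 go.py 0 -.03 .2 0 -.03 .067
```

```text
bed [-0.1626  0.569   0.2367] F [ 1.   0.1 -0. ] t 0.1
[0.0, -0.03, 0.2] [ 0.5067 -0.3584  0.0375] [-0.001 -0.001 -0.881]
[0.0, -0.03, 0.067] [ 0.5067 -0.3582  0.1705] [-0.001 -0.001 -0.881]
```

Units first: shifts go in shares of 0.75 m and turns go in shares of 2 rad. So 0.49 m is 0.6533, 0.45 m is 0.6, -0.881 rad is -0.4405.

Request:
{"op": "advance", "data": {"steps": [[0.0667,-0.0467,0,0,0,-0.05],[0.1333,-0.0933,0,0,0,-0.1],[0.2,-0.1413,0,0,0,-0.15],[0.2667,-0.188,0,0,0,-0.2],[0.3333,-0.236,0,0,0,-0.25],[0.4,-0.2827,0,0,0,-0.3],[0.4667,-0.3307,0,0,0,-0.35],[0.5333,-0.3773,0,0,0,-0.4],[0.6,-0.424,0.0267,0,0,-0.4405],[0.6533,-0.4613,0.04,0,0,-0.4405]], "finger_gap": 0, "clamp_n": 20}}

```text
refused: steps: the value is not of type 'object' (schema: type "object"). Nothing was moved.
```

The error is about the shape of the input: an object with the rows under "increments". Fixing that and sending the same move.

Request:
{"op": "advance", "data": {"steps": {"increments":[[0.0667,-0.0467,0,0,0,-0.05],[0.1333,-0.0933,0,0,0,-0.1],[0.2,-0.1413,0,0,0,-0.15],[0.2667,-0.188,0,0,0,-0.2],[0.3333,-0.236,0,0,0,-0.25],[0.4,-0.2827,0,0,0,-0.3],[0.4667,-0.3307,0,0,0,-0.35],[0.5333,-0.3773,0,0,0,-0.4],[0.6,-0.424,0.0267,0,0,-0.4405],[0.6533,-0.4613,0.04,0,0,-0.4405]]}, "finger_gap": 0, "clamp_n": 20}}

```text
time: 1.35
tool_pos: [0.5293, -0.0442, 0.2064]
ee_rot: [-0.0, 0.828, 0.56, -0.0]
ft_force: [0.7, -0.1, 0.4]
opening: 0.0008
gripper_force: 0.0
```

```bash
python3 go.py 0 -.03 .067
```

```text
bed [-0.0051 -0.0116  0.2064] F [ 0.7 -0.1  0.4] t 1.35
[0.0, -0.03, 0.067] [0.0184 0.0054 0.1394] [-0.001  0.     0.002]
```

Scaled: 0.115 m is 0.1533, 0.1 m is 0.1333.

Request:
{"op": "advance", "data": {"steps": {"increments":[[0.0133,0.004,0,0,0,0],[0.024,0.0067,0.0267,0,0,0],[0.024,0.0067,0.0667,0,0,0],[0.024,0.0067,0.1067,0,0,0],[0.024,0.0067,0.1333,0,0,0],[0.024,0.0067,0.1533,0,0,0],[0.024,0.0067,0.1533,0,0,0]]}}}

```text
time: 2.22
tool_pos: [0.5393, -0.0321, 0.0916]
ee_rot: [-0.001, 0.829, 0.559, -0.001]
ft_force: [0.1, 0.5, -0.3]
opening: 0.0005
gripper_force: 0.0
```

```bash
python3 go.py 0 -.03 .067; python3 - <<'E'
from station import r, cam, job, status
import cv2,numpy as np
a=cam.get_image("top")["frame"][130:260,150:310];b=cam.get_image("side")["frame"][150:280,210:370]
cv2.imwrite("pics/c.png",np.vstack([cv2.resize(i,None,fx=2.3,fy=2.3,interpolation=2) for i in(a,b)])[:,:,::-1])
E
```

```text
bed [-0.0004 -0.0266  0.0916] F [ 0.1  0.5 -0.3] t 2.225
[0.0, -0.03, 0.067] [0.0034 0.0005 0.0246] [-0.002  0.    -0.   ]
```

View pics/c.png

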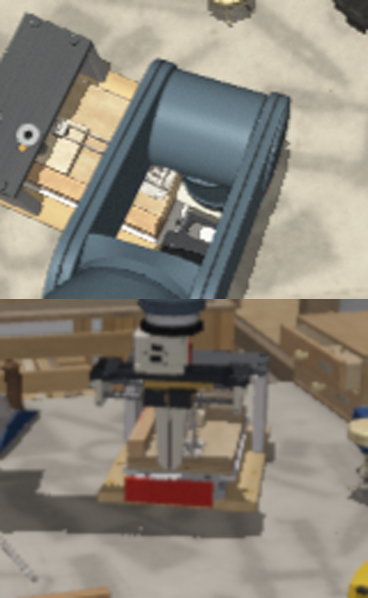

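The fingers sit centred just behind the lip (lower panel, about (172,470)), with the arm clear of the handle. I'll go down, then begin the pull.

Scaled: 0.024 m is 0.032, 0.012 m is 0.016.

Request:
{"op": "advance", "data": {"steps": {"increments":[[0.004,0,0.016,0,0,0],[0.004,0,0.032,0,0,0],[0.004,0,0.032,0,0,0]]}}}

```text
time: 2.7
tool_pos: [0.5402, -0.0285, 0.0672]
ee_rot: [-0.001, 0.829, 0.56, -0.001]
ft_force: [-0.1, -0.0, 0.3]
opening: 0.0003
gripper_force: 0.0
```

```bash
python3 go.py
```

```text
bed [-0.0008 -0.0302  0.0672] F [-0.1 -0.   0.3] t 2.7
```

Request:
{"op": "advance", "data": {"steps": {"increments":[[-0.0107,0,0,0,0,0],[-0.0187,0,0,0,0,0],[-0.0267,0,0,0,0,0],[-0.0347,0,0,0,0,0],[-0.0427,0,0,0,0,0],[-0.0507,0,0,0,0,0],[-0.0507,0,0,0,0,0]]}}}

```text
time: 3.58
tool_pos: [0.5266, -0.0652, 0.0684]
ee_rot: [0.0, 0.829, 0.56, -0.001]
ft_force: [-0.3, 0.5, 0.1]
opening: 0.0007
gripper_force: 0.0
```

```bash
python3 go.py 0 .11 .067
```

```text
bed [0.0002 0.0089 0.0684] F [-0.3  0.5  0.1] t 3.575
[0.0, 0.11, 0.067] [-0.1011 -0.0002  0.0015] [-0.     0.001  0.   ]
```

Scaled: -0.04 m is -0.0533, -0.032 m is -0.0427.

Request:
{"op": "advance", "data": {"steps": {"increments":[[-0.0107,0,0,0,0,0],[-0.0213,0,0,0,0,0],[-0.032,0,0,0,0,0],[-0.0427,0,0,0,0,0],[-0.0533,0,0,0,0,0]]}}}

```text
time: 4.2
tool_pos: [0.5116, -0.1016, 0.0684]
ee_rot: [-0.0, 0.829, 0.56, -0.0]
ft_force: [1.2, 4.8, 1.4]
opening: -0.0
gripper_force: 2.4
```

```bash
python3 go.py 0 .11 .067; python3 - <<'E'
from station import r, cam, job, status
import cv2,numpy as np
a=cam.get_image("top")["frame"][130:260,150:310];b=cam.get_image("side")["frame"][150:280,210:370]
cv2.imwrite("pics/d.png",np.vstack([cv2.resize(i,None,fx=2.3,fy=2.3,interpolation=2) for i in(a,b)])[:,:,::-1])
E
```

```text
bed [-0.0001  0.0482  0.0684] F [1.2 4.8 1.4] t 4.2
[0.0, 0.11, 0.067] [-0.0618  0.0001  0.0014] [-0.001 -0.     0.   ]
```

View pics/d.png

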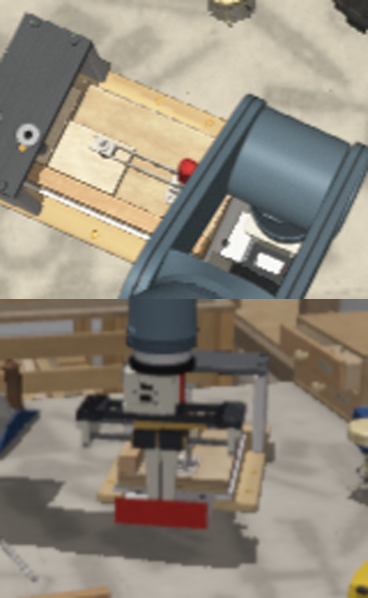

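The lip is hooked and the shuttle is coming out, with the lip ahead of the fingers at (162,513) in the lower panel. I'll continue toward the stop.

Request:
{"op": "advance", "data": {"steps": {"increments":[[-0.0107,0,0,0,0,0],[-0.0213,0,0,0,0,0],[-0.032,0,0,0,0,0],[-0.0427,0,0,0,0,0],[-0.0533,0,0,0,0,0],[-0.0627,0,0,0,0,0],[-0.0707,0,0,0,0,0],[-0.076,0,0,0,0,0],[-0.08,0,0,0,0,0]]}}}

```text
time: 5.42
tool_pos: [0.4963, -0.1398, 0.0687]
ee_rot: [-0.008, 0.831, 0.556, 0.013]
ft_force: [42.2, 83.9, 4.1]
opening: 0.0003
gripper_force: 46.3
```

```bash
python3 go.py 0 .11 .067
```

```text
bed [0.     0.0894 0.0687] F [42.2 83.9  4.1] t 5.425
[0.0, 0.11, 0.067] [-0.0207  0.0001  0.001 ] [ 0.002 -0.031 -0.007]
```

Request:
{"op": "advance", "data": {"steps": {"increments":[[-0.004,0,0,0,0,0],[-0.008,0,0,0,0,0],[-0.008,0,0,0,0,0]]}}}

```text
time: 5.8
tool_pos: [0.4962, -0.14, 0.0687]
ee_rot: [-0.01, 0.831, 0.556, 0.017]
ft_force: [51.4, 95.4, 3.8]
opening: 0.0005
gripper_force: 54.3
```

```bash
python3 go.py
```

```text
bed [-0.      0.0896  0.0687] F [51.4 95.4  3.8] t 5.8
```

Force is too high and the stop came early; I'll back off and look.

Scaled: 0.035 m is 0.0467, 0.018 m is 0.024.

Request:
{"op": "advance", "data": {"steps": {"increments":[[0.0133,0,0,0,0,0],[0.024,0,0,0,0,0],[0.0467,0,0,0,0,0],[0.0467,0,0,0,0,0]]}}}

```text
time: 6.3
tool_pos: [0.5005, -0.1302, 0.0684]
ee_rot: [0.0, 0.828, 0.56, -0.001]
ft_force: [-0.6, 0.7, 0.4]
opening: 0.0002
gripper_force: 0.0
```

```bash
python3 go.py; python3 - <<'E'
from station import r, cam, job, status
import cv2,numpy as np,pickle
d={n:cam.get_image(n) for n in("top","side")};pickle.dump(d,open("im1.pkl","wb"))
a=d["top"]["frame"][130:290,150:310];b=d["side"]["frame"][150:310,210:370]
cv2.imwrite("pics/e.png",np.hstack([cv2.resize(i,None,fx=2.5,fy=2.5,interpolation=2) for i in(a,b)])[:,:,::-1])
from h import *
for n in d:
    for s,m in red(d[n]):
        if 180<s[0]<330 and s[1]<290: print(n,s,cv2.boxPoints(cv2.minAreaRect(np.argwhere(m)[:,::-1].astype(np.int32))).round(1).tolist())
E
```

```text
bed [0.0003 0.0789 0.0684] F [-0.6  0.7  0.4] t 6.3
top [242 206   7   9  37] [[239.3000030517578, 211.89999389648438], [245.60000610351562, 204.0], [249.0, 206.8000030517578], [242.6999969482422, 214.60000610351562]]
side [257 243  41  13 437] [[256.5, 252.89999389648438], [257.20001220703125, 241.6999969482422], [297.70001220703125, 244.1999969482422], [297.0, 255.39999389648438]]
```

View pics/e.png

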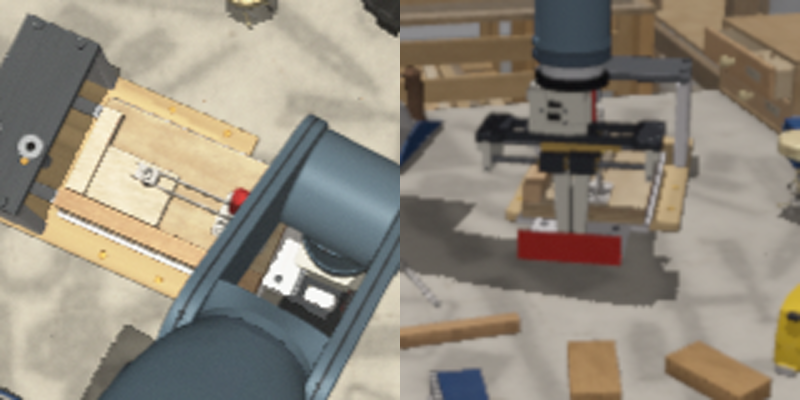

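The shuttle is well out, and the side view shows the lip's top edge at about (257,242)–(298,244). I'll measure its travel from the change since the first picture.

```bash
python3 - <<'E'
from h import *
import pickle
yb=np.array([-.374,-.9274]);d0=pickle.load(open("im0.pkl","rb"));d=pickle.load(open("im1.pkl","rb"))
def edges(im):
    m=[m for s,m in red(im) if 240<s[0]<280 and s[2]>30 and s[1]<290][0]
    g=im["frame"].astype(float); 
    cols=range(268,294); hs=[np.where(m[:,c])[0] for c in cols]
    return np.mean(cols),np.mean([h.min() for h in hs])-.0,np.mean([h.max() for h in hs])
for im in (d0["side"],d["side"]):
    u,t,b=edges(im); print(u,t,b,ray(im,u,t,.068)[:2]@yb,ray(im,u,b,.04)[:2]@yb)
# predicted side rows for travel
M=np.array([.5297,-.0569])
for tr in (0,.06,.09,.1,.11,.12):
    q=P(d["side"])@np.r_[M+yb*(tr+.0),.068,1]; print(tr,q[:2]/q[2])
E
```

```text
280.5 229.19230769230768 238.03846153846155 -0.13295751786507584 -0.1356509249145846
280.5 244.15384615384616 253.92307692307693 -0.03450133298529623 -0.0349869508549501
0 [282.69288725 227.59861822]
0.06 [279.59307719 236.08073905]
0.09 [277.93219644 240.62546628]
0.1 [277.36081019 242.18897084]
0.11 [276.78018536 243.7777553 ]
0.12 [276.19009603 245.39243777]
```

Travel reads about 0.10 m instead of 0.12, but the side view is coarse. I'll lift clear and measure without occlusion.

Scaled: -0.24 m is -0.32, -0.12 m is -0.16.

Request:
{"op": "advance", "data": {"steps": {"increments":[[0,0,-0.0533,0,0,0],[0,0,-0.1333,0,0,0],[0,0,-0.2133,0,0,0],[-0.08,0,-0.24,0,0,0],[-0.16,0,-0.24,0,0,0],[-0.24,0,-0.24,0,0,0],[-0.32,0,-0.24,0,0,0],[-0.32,0,-0.24,0,0,0]]}}}

```text
time: 7.4
tool_pos: [0.4077, -0.3577, 0.2481]
ee_rot: [0.0, 0.831, 0.556, -0.001]
ft_force: [0.7, 1.4, 0.1]
opening: 0.0007
gripper_force: 0.0
```

```bash
python3 go.py; python3 - <<'E'
from station import r, cam, job, status
import cv2,numpy as np,pickle
d={n:cam.get_image(n) for n in("top","side")};pickle.dump(d,open("im2.pkl","wb"))
a=d["top"]["frame"][130:290,120:320];b=d["side"]["frame"][150:310,210:370]
cv2.imwrite("pics/f.png",np.hstack([cv2.resize(i,None,fx=2.2,fy=2.2,interpolation=2) for i in(a,b)])[:,:,::-1])
from h import *
for n in d:
    for s,m in red(d[n]):
        if 180<s[0]<330 and s[1]<290: print(n,s,cv2.boxPoints(cv2.minAreaRect(np.argwhere(m)[:,::-1].astype(np.int32))).round(1).tolist())
E
```

```text
bed [-0.0006  0.3245  0.2481] F [0.7 1.4 0.1] t 7.4
top [242 206   9  11  65] [[240.39999389648438, 213.1999969482422], [244.8000030517578, 204.39999389648438], [251.1999969482422, 207.60000610351562], [246.8000030517578, 216.39999389648438]]
side [282 177   6  28 147] [[282.0, 177.0], [287.0, 177.0], [287.0, 204.0], [282.0, 204.0]]
side [258 242  40  14 418] [[257.20001220703125, 252.6999969482422], [258.0, 242.0], [297.79998779296875, 245.10000610351562], [296.8999938964844, 255.8000030517578]]
```

View pics/f.png

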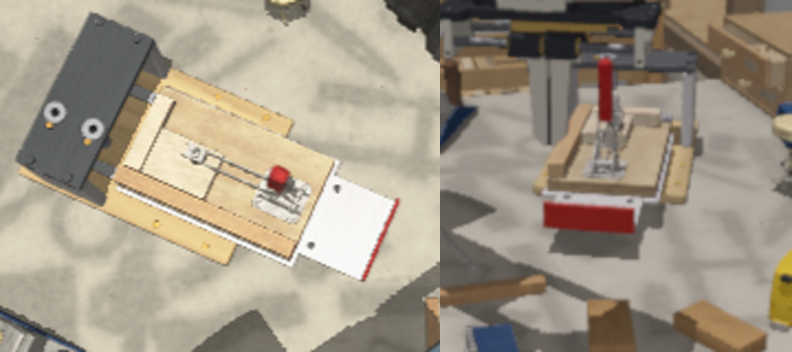

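The shuttle is out and the handle upright. In the top view the lip now runs about (300.9,220.5)–(284.5,257.3) and the handle is at (246,210).

```bash
python3 - <<'E'
from h import *
import pickle
yb=np.array([-.374,-.9274]);xb=np.array([.9274,-.374]);M=np.array([.5297,-.0569])
d0=pickle.load(open("im0.pkl","rb"));d=pickle.load(open("im2.pkl","rb"))
def lip(im,lo):
    f=im["frame"].astype(float); e=np.clip(f[...,0]-np.maximum(f[...,1],f[...,2])-25,0,None)
    m=np.zeros(e.shape); m[200:262,lo:lo+32]=1; e=e*m; v,u=np.nonzero(e); w=e[v,u]; c=[(u*w).sum()/w.sum(),(v*w).sum()/w.sum()]
    return c,len(v)
for im,lo in((d0["top"],246),(d["top"],278)):
    c,n=lip(im,lo); p=ray(im,*c,.066)[:2]-M; print("lip",c,n,p@xb,p@yb)
for im in(d0["top"],d["top"]):
    b=[m for s,m in red(im) if 200<s[0]<250 and 180<s[1]<215][0]; v,u=np.nonzero(b); p=ray(im,u.mean(),v.mean(),.205)[:2]-M; print("handle",u.mean(),v.mean(),p@xb,p@yb)
for im in(d0["side"],d["side"]):
    b=[m for s,m in red(im) if 275<s[0]<295 and s[1]<200][0]; v,u=np.nonzero(b); p=ray(im,u[v==v.min()].mean(),v.min(),.208)[:2]-M; print("handle side",p@xb,p@yb)
E
```

```text
lip [np.float64(258.79024390243904), np.float64(223.54564459930313)] 114 0.00019343788586125623 -0.0014039288203672009
lip [np.float64(292.6955090979481), np.float64(238.3168795973674)] 95 -0.0006089647064165941 0.0994551428439537
handle 209.26760563380282 194.33802816901408 -0.0015147359090162153 -0.12905164414076123
handle 245.96923076923076 210.30769230769232 -0.002368002332853492 -0.02974835206470234
handle side 0.0009441142741789101 -0.1323901594238685
handle side 0.0007245781181342202 -0.023905692893142958
```

```bash
python3 - <<'E'
from h import *
import pickle
yb=np.array([-.374,-.9274]);xb=np.array([.9274,-.374]);M=np.array([.5297,-.0569])
t=pickle.load(open("im0.pkl","rb"))["top"]
def f(n,u,v,z):
    p=ray(t,120+u/4.6,130+v/4.6,z)[:2]-M; print(n,(p@xb).round(4),(p@yb+.2125).round(4),"(bed x,y if home)")
f("bed front R",612,255,.015);f("bed front L",475,550,.015);f("bed back L",40,362,.015)
f("bridge front R",322,85,.148);f("bridge front L",168,395,.148);f("bridge back R",192,28,.148);f("bridge back L",36,335,.148)
f("deck corner R",556,270,.04);f("deck corner L",460,488,.04)
E
```

```text
bed front R 0.1031 0.1461 (bed x,y if home)
bed front L -0.0999 0.1442 (bed x,y if home)
bed back L -0.1001 -0.1523 (bed x,y if home)
bridge front R 0.1002 -0.0276 (bed x,y if home)
bridge front L -0.0974 -0.0297 (bed x,y if home)
bridge back R 0.1016 -0.1109 (bed x,y if home)
bridge back L -0.0959 -0.1125 (bed x,y if home)
deck corner R 0.0754 0.122 (bed x,y if home)
deck corner L -0.0709 0.124 (bed x,y if home)
```

The bed edges show the shuttle started about 18 mm out, so 0.100 m of travel means it is now at the front stop. Now for the lever: go over it to behind the handle.

Scaled: 0.42 m is 0.56, 0.41 m is 0.5467.

Request:
{"op": "advance", "data": {"steps": {"increments":[[0,0,-0.06,0,0,0],[0.08,0,-0.06,0,0,0],[0.16,0,-0.06,0,0,0],[0.24,0,-0.06,0,0,0],[0.32,0,-0.06,0,0,0],[0.4,0,-0.06,0,0,0],[0.48,0,-0.06,0,0,0],[0.5467,0,-0.06,0,0,0],[0.56,0,-0.06,0,0,0],[0.56,0,-0.06,0,0,0]]}}}

```text
time: 8.75
tool_pos: [0.5673, 0.0381, 0.2933]
ee_rot: [0.0, 0.828, 0.561, -0.0]
ft_force: [0.7, -0.9, 0.2]
opening: 0.0003
gripper_force: 0.0
```

```bash
python3 go.py 0 -.095 .205 0 -.095 .29
```

```text
bed [-0.0007 -0.1021  0.2933] F [ 0.7 -0.9  0.2] t 8.75
[0.0, -0.095, 0.205] [-0.0071  0.0007  0.0883] [-0.     0.001  0.003]
[0.0, -0.095, 0.29] [-0.0071  0.0007  0.0033] [-0.     0.001  0.003]
```

Scaled: 0.092 m is 0.1227, 0.085 m is 0.1133.

Request:
{"op": "advance", "data": {"steps": {"increments":[[0,0,0.04,0,0,0],[0,0,0.08,0,0,0],[0,0,0.1133,0,0,0],[0,0,0.1227,0,0,0],[-0.0267,0,0.1227,0,0,0],[-0.04,0,0.1227,0,0,0],[-0.04,0,0.1227,0,0,0]]}}}

```text
time: 9.62
tool_pos: [0.5568, 0.0077, 0.2027]
ee_rot: [0.001, 0.829, 0.559, 0.001]
ft_force: [-0.4, 0.2, -0.2]
opening: 0.0005
gripper_force: 0.0
```

```bash
python3 go.py 0 -.0519 .201 0 -.0305 .1975 0 -.0076 .188 0 .006 .178 0 .0144 .170
```

```text
bed [ 0.0009 -0.0701  0.2027] F [-0.4  0.2 -0.2] t 9.625
[0.0, -0.0519, 0.201] [-0.0182 -0.0009  0.0016] [ 0.002 -0.    -0.002]
[0.0, -0.0305, 0.1975] [-0.0396 -0.0009  0.0051] [ 0.002 -0.    -0.002]
[0.0, -0.0076, 0.188] [-0.0625 -0.0009  0.0146] [ 0.002 -0.    -0.002]
[0.0, 0.006, 0.178] [-0.0761 -0.0008  0.0246] [ 0.002 -0.    -0.002]
[0.0, 0.0144, 0.17] [-0.0845 -0.0009  0.0326] [ 0.002 -0.    -0.002]
```

Scaled: -0.08 m is -0.1067, -0.076 m is -0.1013.

Request:
{"op": "advance", "data": {"steps": {"increments":[[-0.0133,0,0.0013,0,0,0],[-0.024,0,0.0027,0,0,0],[-0.0387,0,0.004,0,0,0],[-0.0533,0,0.0067,0,0,0],[-0.068,0,0.0133,0,0,0],[-0.0833,0,0.0195,0,0,0],[-0.0933,0,0.0267,0,0,0],[-0.1013,0,0.0327,0,0,0],[-0.1067,0,0.0373,0,0,0],[-0.1067,0,0.0373,0,0,0]]}}}

```text
time: 10.88
tool_pos: [0.5264, -0.0653, 0.173]
ee_rot: [-0.0, 0.829, 0.559, -0.0]
ft_force: [-0.1, 0.2, 1.0]
opening: 0.0006
gripper_force: 0.0
```

```bash
python3 go.py 0 .0144 .170 0 .018 .170
```

```text
bed [1.00e-04 9.10e-03 1.73e-01] F [-0.1  0.2  1. ] t 10.875
[0.0, 0.0144, 0.17] [-0.0053 -0.0001  0.003 ] [-0.001  0.    -0.   ]
[0.0, 0.018, 0.17] [-0.0089 -0.0001  0.003 ] [-0.001  0.    -0.   ]
```

Now small steps to feel the stop.

Scaled: -0.006 m is -0.008, 0.004 m is 0.0053.

Request:
{"op": "advance", "data": {"steps": {"increments":[[-0.004,0,0.0027,0,0,0],[-0.008,0,0.0053,0,0,0],[-0.008,0,0.0053,0,0,0]]}}}

```text
time: 11.25
tool_pos: [0.5247, -0.0703, 0.1695]
ee_rot: [-0.0, 0.829, 0.56, 0.0]
ft_force: [1.1, 3.0, 0.7]
opening: 0.0
gripper_force: 1.4
```

```bash
python3 go.py 0 .018 .168
```

```text
bed [0.0003 0.0143 0.1695] F [1.1 3.  0.7] t 11.25
[0.0, 0.018, 0.168] [-0.0037 -0.0003  0.0015] [ 0.    -0.001  0.   ]
```

```bash
python3 - <<'E'
from station import r, cam, job, status
import cv2,numpy as np
a=cam.get_image("top")["frame"][130:290,120:320];b=cam.get_image("side")["frame"][150:310,210:370]
cv2.imwrite("pics/g.png",np.hstack([cv2.resize(i,None,fx=2.2,fy=2.2,interpolation=2) for i in(a,b)])[:,:,::-1])
E
```

```text
(no output)
```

View pics/g.png

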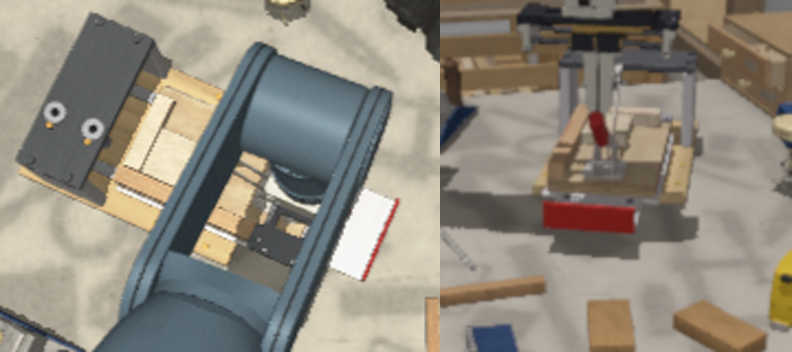

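The handle now leans well toward the lip (lower end (600,145) in the side panel) and the push force is still only friction, about 3 N. I'll keep going in small steps.

Scaled: -0.004 m is -0.0053, -0.002 m is -0.0027.

Request:
{"op": "advance", "data": {"steps": {"increments":[[-0.0027,0,0.0013,0,0,0],[-0.0053,0,0.0027,0,0,0],[-0.0053,0,0.0027,0,0,0]]}}}

```text
time: 11.72
tool_pos: [0.5245, -0.0711, 0.1689]
ee_rot: [-0.001, 0.829, 0.56, 0.003]
ft_force: [4.6, 14.9, 9.4]
opening: 0.0004
gripper_force: 8.2
```

```bash
python3 go.py
```

```text
bed [0.0005 0.0152 0.1689] F [ 4.6 14.9  9.4] t 11.725
```

Scaled: -0.004 m is -0.0053, -0.002 m is -0.0027.

Request:
{"op": "advance", "data": {"steps": {"increments":[[-0.0027,0,0.0013,0,0,0],[-0.0053,0,0.0027,0,0,0],[-0.0053,0,0.0027,0,0,0]]}}}

```text
time: 12.1
tool_pos: [0.5243, -0.0718, 0.1685]
ee_rot: [-0.002, 0.829, 0.56, 0.006]
ft_force: [6.1, 26.4, 19.1]
opening: 0.0005
gripper_force: 15.2
```

```bash
python3 go.py
```

```text
bed [0.0006 0.0159 0.1685] F [ 6.1 26.4 19.1] t 12.1
```

Solid stop, at the predicted place. Retreat back and up, then check.

Scaled: 0.14 m is 0.1867, -0.13 m is -0.1733.

Request:
{"op": "advance", "data": {"steps": {"increments":[[0.0133,0,-0.0133,0,0,0],[0.0267,0,-0.04,0,0,0],[0.04,0,-0.0933,0,0,0],[0.04,0,-0.16,0,0,0],[0.1067,0,-0.1733,0,0,0],[0.1867,0,-0.1733,0,0,0],[0.1867,0,-0.1733,0,0,0]]}}}

```text
time: 12.98
tool_pos: [0.5742, 0.0545, 0.2951]
ee_rot: [0.0, 0.828, 0.561, -0.0]
ft_force: [-0.4, -0.9, -0.1]
opening: 0.0005
gripper_force: 0.0
```

```bash
python3 go.py; python3 - <<'E'
from station import r, cam, job, status
import cv2,numpy as np,pickle
d={n:cam.get_image(n) for n in("top","side")};pickle.dump(d,open("im3.pkl","wb"))
a=d["top"]["frame"][130:310,120:430];b=d["side"]["frame"][150:360,190:430]
cv2.imwrite("pics/h.png",np.hstack([cv2.resize(i,(400,300),interpolation=2) for i in(a,b)])[:,:,::-1])
from h import *
d0=pickle.load(open("im2.pkl","rb"))
for D in(d0,d):
  for s,m in red(D["side"]):
    if 240<s[0]<300 and s[1]<290: print(s)
E
```

```text
bed [-0.0004 -0.12    0.2951] F [-0.4 -0.9 -0.1] t 12.975
[282 177   6  28 147]
[258 242  40  14 418]
[278 201   8  15  82]
[258 242  40  14 425]
```

View pics/h.png

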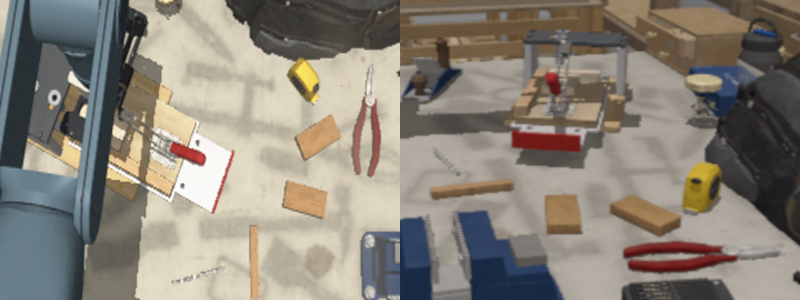

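The handle lies open toward the lip at (190,155) in the left panel, the lip hasn't moved from the stop, and the tools are undisturbed. Handing in.

```bash
python3 -c "
from station import r, cam, job, status
print(job.job_done())"
```

```text
the job is handed in; nothing more can be done
None
```

The shuttle is drawn out to its front stop and the clamp lever pushed open to its solid stop. No blank or tool looked moved in the last picture, and the job was handed in at about 13 s; no verdict came back. The pull reached about 108 N against the front stop, under the 120 N wrist limit.

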